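# Close the pendant gluing press

### The job

Lift the blue lid off the round grey pendant press by its knob and set it down gently, flat on the middle of the round glass work board, and let go of it. Then take the orange cover plate by its grip bar, slide it over the locating pin in the press, lined up square with the black pad, until it drops on, and push it down until the sprung pad under it is all the way down; finish while still holding the plate pressed down, without letting go. Leave the glue bottle, the paper cup and the scraper where they are.

Things in the scene. Friction and masses are not known exactly. Their poses are not given: they have to be found in the camera images.
- tub: (all sizes in mm) pendant press, fixed to the table: round grey tub, outer diameter 144, wall 5 thick, rim 44 above the table. Origin at the centre of its underside, z up. In it, round the pin, lies a sprung black pad, 84 along the tub's x by 64 along its y, top face 22 above the table when up. The lid hides pin and pad at the start
- pin_top (a point): top of the upright round steel locating pin on the tub's axis: diameter 10, chamfered, top 34 above the table, 12 above the raised pad
- press_pad (a joint): how far the sprung pad is pushed down, in m: 0 up, 0.006 fully down (hard stop). It stays up until about 4 N presses on it, and takes about 11 N for the full 6 mm
- lid_knob (a point): middle of the white knob (upright cylinder, diameter 26, 44 tall) of the loose blue lid, 0.13 kg. Lid disc diameter 152, 6 thick; plug below it diameter 126, 5 deep, inside the tub's rim at the start. Point is 22 above the disc's top, 33 above the plug's bottom: 72 above the table at the start, 38 when the lid stands on the board. z is the lid's axis
- cover_grip (a point): middle of the aluminium grip bar (40 along x, 22 along y, 46 tall; grip across y) on the middle of the loose orange cover plate, 0.2 kg. Plate 84 along x, 64 along y, 18 thick; point is 23 above the plate's top, 41 above its underside. Point above the table: 75 with the plate resting on the pin's top, 63 dropped on, 57 pressed fully down
- cover_socket (a point): mouth of the socket in the middle of the plate's underside, 41 straight below cover_grip: round, diameter 13, chamfered, 18 deep, blind (not seen from above). It fits over the pin; the plate fits either way round
- board: round glass work board with coloured spots, fixed flat on the table, diameter 220, 5 thick. Origin at the centre of its underside. It lies to one side of the press and the cover plate to the other; the sides swap
- glue: bystander: white glue bottle with black cap, diameter 44, 120 tall, standing beyond the press; origin at the centre of its underside
- beaker: bystander: brown paper cup, diameter 76, 90 tall, standing beyond the press; origin at the centre of its underside
- scraper_grip (a point): bystander: flat scraper with a blue handle, 160 long, lying across in front of the robot, between it and the press; this point is on its handle
Mind the look-alikes: they are no part of the job. What is shaped like the part that bears lid_knob but pink, red or yellow is not meant.

How it is judged:
By the outcome, as a careful person would: the job done as asked, in the order asked, and still so for the second after the job is handed in, while the arm keeps its last pose, push and grip.
It also fails if it takes over 58 s, if anything falls off the work surface, if the arm or the gripper's body presses on something with over 40 N, if the wrist force passes 120 N, or if a joint passes its speed limit or range.

### The arm

A 6-joint arm with a two-finger parallel gripper is mounted at the origin on the work surface. World frame = base frame: x ahead of the robot, y to its left, z up, the work surface at z = 0. Lengths are in mm, angles in rad, forces in N, time in s.
With the tool pointing down it reaches from about 350 to 775 mm from the base axis. Payload 7.3 kg.
Tool frame: the origin (TCP) lies on the centre line of the jaws, within the pads' length; the fingertips stand bot.tip_reach ahead of it and the grasp point (between the pads) lies 6 mm ahead of it (bot.tip_reach is the distance from the TCP to the fingertips, in mm); z points along the fingers, y is the direction in which the jaws open and shut (so a half turn about z gives the same grasp; the last joint's range is limited). The gripper opens to 92 mm and grips with 3 to 60 N. Pads are 19 mm wide; open, the fingers measure 130 mm over their backs; the gripper's body (75 mm by 190 mm) begins 47 mm behind the grasp point.
Start: joints at [1.154, 0.342, 1.524, -0, 1.275, -0.146], TCP at [140.422, 505.889, 251.741] pointing down, gripper open.
Joint ranges: [-2.53, 2.53], [-0.77, 2.02], [0.04, 2.7], [-1, 4.14], [0.28, 2.66], [-3.11, 3.11]. Speed limits (rad/s): [2.57, 2.57, 3.14, 3.14, 3.14, 3.14].

### API

Orientations are given as [roll, pitch, yaw] about the fixed x, y, z axes, in that order (R = Rz(yaw) Ry(pitch) Rx(roll)).
In Python, from plant import bot gives the robot as it stands.
- The arm moves only by the tool step_arm, never from a script. Its argument "deltas" is a list of rows, each a list of 6 numbers: the shift along the tool's x, y, z in mm, then the turn, a rotation vector about the tool's x, y, z in rad. A call has 1 to 5 rows; each row is the pose to reach, as a shift and turn from the pose commanded when the call began, along the tool's axes at that moment; what a row does not reach only later rows make up. A row lasts 1/12 s, in which the tool goes at most 41.7 mm and 7.16 degrees, less where a joint would pass 70% of its speed; a pose out of reach is approached as far as the arm can. A call with a gripper value outside its range is refused whole. "fingers" is the finger opening in mm, from 0 to 91.8, set as the call begins (left out, the last holds). The fingers move at their own pace and stop on an object; the grip force is fixed at half the most. Time passes only in rows, so rows that repeat a pose let the fingers close. It gives the time, the measured TCP pose, the force and the opening at its end, in the units of the state.
- bot.get_obs(): the state, without advancing time (a new reading comes with each control period).
- bot.capture(name): name is "scene" or "top" or "wrist"; returns a dict with "color" (400x640x3 uint8, red, green, blue), "fx", "fy", "cx", "cy" (pixels), "R" (3x3) and "t" (3): a world point X has camera coordinates R X + t. Camera axes: x right, y down, z forward; pixel columns grow to the right and rows downward; lengths in mm; the calibration is good to about 2 mm. The wrist camera is an equidistant fisheye: a pixel r from the principal point sees the ray r / f radians off the axis. A picture is of the moment at which its call begins. There is no depth.
- bot.close_job(): hands the job in, once; it reports no verdict.
Trained networks look in a picture, given as the dict that the camera call returned (one of the last four; its "shot" number tells which), for a name from the list of things; names that differ only in an ending like _2 or _b are one class to them, and where a whole thing is asked for, a point or a joint stands for the part that bears it (a point fixed in the world has none). Each returns a list of dicts, best first, with "p" (0 to 1); they miss things now and then, are a little off and sometimes report something else, mostly with a low value. They report only what shows in the picture. A call takes as long as a camera call. They do not tell look-alikes from the thing itself.
- bot.boxes_of(query, picture): "rect" ([centre column, centre row, width, height] in pixels, round what is visible of it).
The state is a dict: "time": time; "joint_positions": joint angles; "dq": joint speeds; "tau": joint torques, N m; "tool_pos": TCP position; "tcp_rot": TCP orientation; "contact_force": force on the tool from outside, world axes, zero at the start; "moment": the same for the moment, N m; "grip_width": finger opening in mm.
Only numpy, scipy, OpenCV 4.12 (cv2) and the standard library are available. Lean on these libraries where they do the work, as an engineer would, in place of code of your own. Each camera call takes 0.05 s, during which the arm holds its last target. There are 200 camera calls.

## Working session

There is one attempt and no reset: what is moved stays moved. The work goes in short steps, Python scripts to look and compute and a tool call to move; the robot and the scene stay as the last step left them, time stands still between calls to the robot, and variables do not carry over. Pictures are saved under pics/ and viewed, about 8 in all and at most 12, crops included, and the job is handed in when it is done.

Besides the shell and the picture viewer there is one more tool, called after "Call:" as name(argument=value, ...), one argument or row to a line, values as JSON. step_arm: Moves the arm, as the interface text tells. Its arguments: {"type":"object","properties":{"deltas":{"type":"array"},"fingers":{"type":"number"}},"required":["deltas"]}

```bash
mkdir -p pics
cat > h.py <<'E'
import numpy as np, cv2
from plant import bot
from scipy.spatial.transform import Rotation as Ro
def ray(c,u,v,fish=False):
    x=np.array([(u-c["cx"])/c["fx"],(v-c["cy"])/c["fy"]])
    if fish:
        r=np.hypot(*x); d=np.array([*(x/r*np.sin(r) if r>0 else x),np.cos(r)])
    else: d=np.array([*x,1.])
    R=np.array(c["R"]);return -R.T@np.array(c["t"]),R.T@d
def at_z(c,u,v,z,fish=False):
    o,d=ray(c,u,v,fish);return o+d*(z-o[2])/d[2]
def proj(c,X,fish=False):
    p=np.array(c["R"])@np.array(X,float)+np.array(c["t"])
    if fish:
        r=np.hypot(p[0],p[1]);k=np.arctan2(r,p[2])/max(r,1e-9);return c["cx"]+c["fx"]*p[0]*k,c["cy"]+c["fy"]*p[1]*k
    return c["cx"]+c["fx"]*p[0]/p[2],c["cy"]+c["fy"]*p[1]/p[2]
def save(c,n): cv2.imwrite("pics/"+n,cv2.cvtColor(np.array(c["color"]),cv2.COLOR_RGB2BGR))
def todelta(target,yaw=None):
    o=bot.get_obs();R=Ro.from_euler("xyz",o["tcp_rot"]).as_matrix()
    return R.T@(np.array(target)-o["tool_pos"])
E
python3 - <<'E'
from h import *
o=bot.get_obs();print(o,bot.tip_reach)
for n in ["top","scene"]:
    c=bot.capture(n);save(c,n+"0.png")
    print(n,-np.array(c["R"]).T@np.array(c["t"]))
    for q in ["tub","lid_knob","cover_grip","board","glue","beaker","scraper_grip"]:
        for b in bot.boxes_of(q,c)[:3]:
            u,v,w,h=b["rect"];print(q,round(b["p"],2),np.round(b["rect"]),at_z(c,u,v,{"lid_knob":50,"cover_grip":18}.get(q,5)).round())
E
```

```text
{'time': 0.0, 'joint_positions': array([ 1.15401603e+00,  3.42691837e-01,  1.52504625e+00,  9.53261217e-06,
        1.27537870e+00, -1.45997626e-01]), 'dq': array([ 0.00105693,  0.00024704, -0.0014835 ,  0.00176825, -0.00230748,
       -0.00084645]), 'tau': array([-1.22780824e-03, -4.31250894e+01, -2.44218117e+01,  7.16584269e-02,
        5.59301418e-02, -7.92515084e-05]), 'tool_pos': array([140.25047122, 505.52854475, 251.05075723]), 'tcp_rot': array([-3.14008607e+00, -2.30747958e-04,  2.87080702e+00]), 'contact_force': array([ 0.4164255 , -0.31729843,  0.05181781]), 'moment': array([0.03139497, 0.00932252, 0.01801408]), 'grip_width': 92.08572642404364} 25.0
top [ 304.12634406  -20.13255189 1046.43558427]
tub 0.48 [293. 202.   0.   1.] [506.  27.   5.]
lid_knob 0.98 [296. 174.  56.  57.] [572.   7.  50.]
lid_knob 0.89 [456. 278.  59.  57.] [ 249. -369.   50.]
lid_knob 0.78 [389. 232.  61.  56.] [ 387. -218.   50.]
cover_grip 0.87 [402. 166.  37.  42.] [ 569. -290.   18.]
board 0.96 [193. 192.  76.  72.] [567. 302.   5.]
glue 0.61 [342. 110.  18.  30.] [ 763. -146.    5.]
beaker 0.85 [258. 123.  27.  35.] [752. 102.   5.]
scraper_grip 0.66 [318. 247.  60.  29.] [374. -29.   5.]
scraper_grip 0.56 [296. 174.  57.  53.] [585.   9.   5.]
scene [1165.7723376  -151.10150824  852.60066062]
tub 0.61 [343. 258.  50.  17.] [622.  -5.   5.]
lid_knob 0.92 [246. 203.  55.  44.] [ 443. -224.   50.]
lid_knob 0.9 [191. 171.  52.  35.] [ 303. -367.   50.]
lid_knob 0.84 [390. 162.  53.  37.] [357. 183.  50.]
cover_grip 0.79 [223. 257.  42.  42.] [ 578. -288.   18.]
cover_grip 0.66 [403. 283.  35.  43.] [720. 113.  18.]
board 0.91 [460. 229.  86.  67.] [586. 309.   5.]
glue 0.59 [297. 306.  22.  43.] [ 728. -131.    5.]
beaker 0.55 [403. 283.  36.  42.] [712. 118.   5.]
scraper_grip 0.73 [321. 187.  60.  20.] [378. -18.   5.]
```

View pics/top0.png

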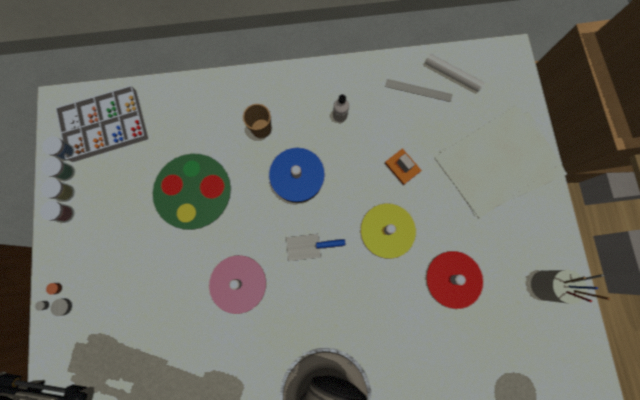

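View pics/scene0.png

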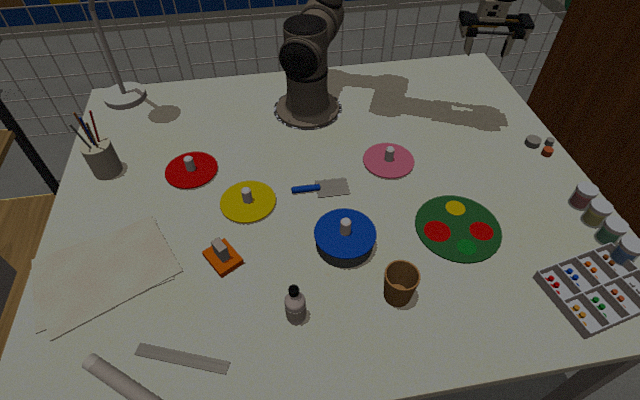

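Top view: blue lid at (297,175) with its knob at (296,171), green board with spots at (192,191), and orange cover at (403,166), rotated. The pink, yellow and red lids are decoys. Next I measure by colour segmentation in both views.

```bash
cat >> h.py <<'E'
def seg(c,kind,box=None):
    hsv=cv2.cvtColor(np.array(c["color"]),cv2.COLOR_RGB2HSV)
    lo,hi={"blue":((105,140,60),(125,255,255)),"orange":((6,160,90),(19,255,255)),"green":((50,90,30),(90,255,255)),"grey":((0,0,0),(180,70,130))}[kind]
    m=cv2.inRange(hsv,lo,hi)
    if box: 
        k=np.zeros_like(m);a,b,e,f=box;k[b:f,a:e]=255;m&=k
    n,l,s,ce=cv2.connectedComponentsWithStats(m);i=1+np.argmax(s[1:,4])
    cs,_=cv2.findContours((l==i).astype(np.uint8),cv2.RETR_EXTERNAL,cv2.CHAIN_APPROX_NONE)
    return max(cs,key=len)[:,0,:].astype(float)
def plane(c,ct,z,fish=False): return np.array([at_z(c,u,v,z,fish)[:2] for u,v in ct])
E
python3 - <<'E'
from h import *
for n in ["top","scene"]:
    c=bot.capture(n)
    bx={"top":[(260,140,335,210),(380,145,425,190),(145,145,240,235)],"scene":[(305,200,385,270),(195,230,250,280),(405,190,510,265)]}[n]
    for k,b,z in zip(["blue","orange","green"],bx,[50,18,5]):
        ct=seg(c,k,b);P=plane(c,cv2.convexHull(ct.astype(np.float32))[:,0],z).astype(np.float32)
        if k=="orange": print(n,k,cv2.minAreaRect(P))
        else: print(n,k,cv2.minEnclosingCircle(P),cv2.fitEllipse(P))
    im=np.array(c["color"])
E
```

```text
top blue ((572.3478393554688, 7.681223392486572), 74.7208023071289) ((572.7324829101562, 7.312297821044922), (145.3015899658203, 149.0767364501953), 88.99147033691406)
top orange ((568.9064331054688, -290.5632019042969), (79.37274169921875, 62.145660400390625), 31.311670303344727)
top green ((572.9174194335938, 306.9067687988281), 106.27598571777344) ((572.9397583007812, 306.8810119628906), (211.27696228027344, 212.05224609375), 108.202392578125)
scene blue ((578.2944946289062, 5.920076847076416), 75.23584747314453) ((578.5526123046875, 6.392410755157471), (147.9798583984375, 150.02853393554688), 66.99360656738281)
scene orange ((573.3529052734375, -291.9278259277344), (82.7177734375, 63.43600082397461), 31.353225708007812)
scene green ((577.8004760742188, 304.8440856933594), 108.9573745727539) ((577.520263671875, 304.4806823730469), (215.11163330078125, 217.37997436523438), 58.53996276855469)
```

Call:
step_arm(
  deltas=[
    [-28,-18,2,0,0,0.116],
    [-55,-36,5,0,0,0.232],
    [-83,-54,7,0,0,0.348],
    [-111,-73,10,0,0,0.464],
    [-138,-91,12,0,0,0.58],
  ],
  fingers=60,
)

```text
time: 1.32
tool_pos: [249.7, 380.0, 239.6]
tcp_rot: [3.141, 0.0, 2.286]
contact_force: [0.1, -0.2, -0.2]
grip_width: 63.5
```

Call:
step_arm(
  deltas=[
    [-33,0,2,0,0,0.116],
    [-66,0,5,0,0,0.232],
    [-99,0,7,0,0,0.348],
    [-132,0,10,0,0,0.464],
    [-165,0,12,0,0,0.58],
  ],
)

```text
time: 1.73
tool_pos: [358.7, 255.9, 227.7]
tcp_rot: [3.141, -0.0, 1.705]
contact_force: [1.0, 0.9, 0.4]
grip_width: 60.1
```

Call:
step_arm(
  deltas=[
    [-28,18,2,0,0,0.116],
    [-55,36,5,0,0,0.232],
    [-83,54,7,0,0,0.348],
    [-111,73,10,0,0,0.464],
    [-138,91,12,0,0,0.58],
  ],
)

```text
time: 2.15
tool_pos: [468.2, 131.7, 215.7]
tcp_rot: [3.141, -0.0, 1.125]
contact_force: [-0.1, 1.4, -0.7]
grip_width: 59.8
```

Call:
step_arm(
  deltas=[
    [-13,30,2,0,0,0.116],
    [-26,61,5,0,0,0.232],
    [-40,91,7,0,0,0.348],
    [-53,121,10,0,0,0.464],
    [-66,152,12,0,0,0.58],
  ],
)

```text
time: 2.57
tool_pos: [577.4, 7.4, 203.5]
tcp_rot: [-3.141, 0.0, 0.545]
contact_force: [-0.1, 0.8, 0.4]
grip_width: 60.2
```

Run:
```python
from h import *
o=bot.get_obs();print(o["time"],o["tool_pos"],o["tcp_rot"],o["joint_positions"],o["contact_force"])
c=bot.capture("wrist");save(c,"w1.png");print(c["fx"],c["cx"],c["cy"],-np.array(c["R"]).T@np.array(c["t"]))
for b in bot.boxes_of("lid_knob",c)[:3]: print(b)
print("pred knobtop",proj(c,[575,7,94],True), "disc",proj(c,[575,7,50],True))
try:
  P=plane(c,cv2.convexHull(seg(c,"blue").astype(np.float32))[:,0],50,True).astype(np.float32);print(cv2.minEnclosingCircle(P),cv2.fitEllipse(P))
except Exception as e: print(e)
```

```text
2.5667 [577.36501571   7.4229152  203.46465258] [-3.14128383e+00  9.68271200e-05  5.44837171e-01] [-1.19941563e-01  4.77869867e-01  1.44881619e+00  1.95562793e-04
  1.21517331e+00  9.05949494e-01] [-0.10085717  0.75720816  0.43385671]
309.70691628693146 319.2741116156596 202.17377784831652 [646.73539148  49.57769663 336.63520087]
{'rect': [111.2, 251.1, 64.7, 46.1], 'p': 0.79}
{'rect': [378.6, 328.6, 28.3, 10.1], 'p': 0.69}
pred knobtop (np.float64(318.59838173969905), np.float64(209.45708335023537)) disc (np.float64(318.737690893263), np.float64(194.61069262666302))
((573.9205322265625, 6.69192361831665), 74.8953628540039) ((574.0857543945312, 6.635835647583008), (147.1946563720703, 149.5232391357422), 132.93008422851562)
```

View pics/w1.png

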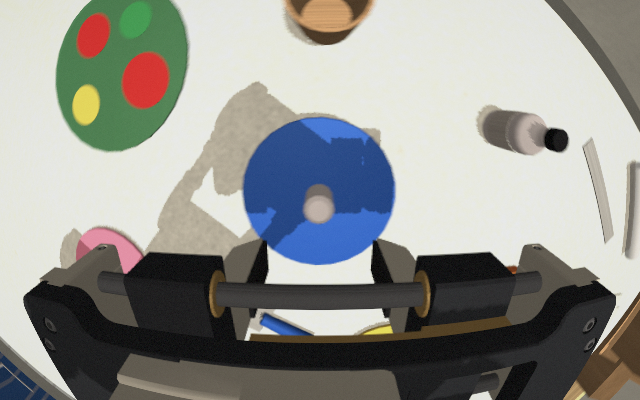

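Wrist view: the blue disc is centred at about (319,190) and the knob top at (319,207), with nothing in the way. That puts the lid axis at (574,7), which agrees with the other views, so I descend and grip.

Call:
step_arm(
  deltas=[
    [-3,-1,40,0,0,0],
    [-3,-1,75,0,0,0],
    [-3,-1,100,0,0,0],
    [-3,-1,115,0,0,0],
    [-3,-1,124,0,0,0],
  ],
)

```text
time: 3.08
tool_pos: [572.0, 8.8, 77.4]
tcp_rot: [-3.139, 0.003, 0.552]
contact_force: [1.4, 0.3, 0.0]
grip_width: 60.1
```

Call:
step_arm(
  deltas=[
    [0,0,0,0,0,0],
    [0,0,0,0,0,0],
    [0,0,0,0,0,0],
    [0,0,0,0,0,0],
    [0,0,0,0,0,0],
  ],
  fingers=10,
)

```text
time: 3.5
tool_pos: [574.2, 8.1, 80.9]
tcp_rot: [3.14, -0.002, 0.551]
contact_force: [1.1, 0.3, 0.5]
grip_width: 31.1
```

Call:
step_arm(
  deltas=[
    [0,0,0,0,0,0],
    [0,0,-2,0,0,0],
    [0,0,-6,0,0,0],
    [0,0,-14,0,0,0],
    [0,0,-25,0,0,0],
  ],
)

```text
time: 3.92
tool_pos: [573.0, 8.2, 104.8]
tcp_rot: [-3.14, 0.001, 0.551]
contact_force: [-0.0, -0.6, -1.4]
grip_width: 24.9
```

Call:
step_arm(
  deltas=[
    [0,0,-10,0,0,0],
    [0,0,-25,0,0,0],
    [0,0,-45,0,0,0],
    [0,0,-60,0,0,0],
    [0,0,-70,0,0,0],
  ],
)

```text
time: 4.33
tool_pos: [574.4, 8.0, 177.7]
tcp_rot: [3.139, -0.003, 0.551]
contact_force: [-0.1, 0.1, -1.1]
grip_width: 25.2
```

```bash
python3 - <<'E'
from h import *
o=bot.get_obs();print(o["time"],o["tool_pos"],o["tcp_rot"],o["contact_force"],o["grip_width"])
c=bot.capture("wrist");save(c,"w2.png")
c=bot.capture("scene");save(c,"s2.png");im=cv2.imread("pics/s2.png")[120:280,280:440];cv2.imwrite("pics/s2c.png",cv2.resize(im,None,fx=3,fy=3))
E
python3 -c "
import cv2,numpy as np
a=cv2.imread('pics/w2.png');b=cv2.imread('pics/s2c.png');a=cv2.resize(a,(480,300));cv2.imwrite('pics/m2.png',np.vstack([a,b[:300]]))"
```

```text
4.3333 [574.35323183   8.04357574 177.68922056] [ 3.13935146e+00 -2.99158569e-03  5.50810350e-01] [-0.12022267  0.11370485 -1.1427258 ] 25.244029904648905
```

View pics/m2.png

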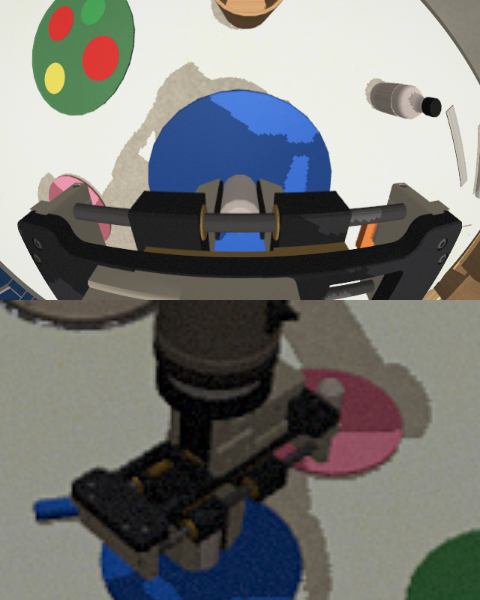

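Wrist view: the lid is held by the knob and clear of the tub. Now I carry it to the board.

Call:
step_arm(
  deltas=[
    [8,-12,0,0,0,0],
    [24,-38,0,0,0,0],
    [40,-65,0,0,0,0],
    [57,-93,0,0,0,0],
    [74,-121,0,0,0,0],
  ],
)

```text
time: 4.85
tool_pos: [572.6, 151.1, 173.8]
tcp_rot: [-3.141, 0.001, 0.55]
contact_force: [0.1, 0.9, -1.5]
grip_width: 25.2
```

Call:
step_arm(
  deltas=[
    [17,-28,0,0,0,0],
    [34,-56,0,0,0,0],
    [52,-84,0,0,0,0],
    [68,-110,0,0,0,0],
    [77,-125,0,0,0,0],
  ],
)

```text
time: 5.27
tool_pos: [572.4, 300.0, 173.5]
tcp_rot: [-3.14, 0.001, 0.553]
contact_force: [0.0, -0.5, -0.2]
grip_width: 25.1
```

Call:
step_arm(
  deltas=[
    [5,-8,0,0,0,0],
    [5,-8,0,0,0,0],
  ],
)

```text
time: 5.43
tool_pos: [572.8, 307.8, 173.6]
tcp_rot: [-3.141, 0.001, 0.553]
contact_force: [0.5, -0.0, -2.0]
grip_width: 25.3
```

```bash
cat >> h.py <<'E'
from scipy.optimize import least_squares
def circ(P,r=None):
    c0=P.mean(0)
    if r: s=least_squares(lambda p:np.hypot(*(P-p).T)-r,c0,loss="soft_l1",f_scale=1.);return s.x,np.sqrt(np.mean(s.fun**2))
    s=least_squares(lambda p:np.hypot(*(P-p[:2]).T)-p[2],[*c0,70],loss="soft_l1",f_scale=1.);return s.x,np.sqrt(np.mean(s.fun**2))
E
python3 - <<'E'
from h import *
o=bot.get_obs();print(o["time"],o["tool_pos"],o["tcp_rot"],o["contact_force"],o["grip_width"])
c=bot.capture("wrist");save(c,"w3.png")
b=seg(c,"blue");b=b[b[:,1]<230]
for z in (145,150,155,160): print(z,circ(plane(c,b,z,True)))
g=seg(c,"green");g=cv2.convexHull(g.astype(np.float32))[:,0];g=g[(g[:,1]<230)]
print(len(g),circ(plane(c,g,5,True)))
for n in ["top"]:
    c=bot.capture(n);save(c,"t3.png")
    c2=bot.capture("scene");save(c2,"s3.png")
E
```

```text
5.4333 [572.75775331 307.84379149 173.58289616] [-3.14101999e+00  1.37984760e-03  5.53251093e-01] [ 0.52066611 -0.00950694 -1.99283579] 25.301455266003092
145 (array([573.48682759, 308.72852514,  73.01166472]), np.float64(0.24593767692492954))
150 (array([575.60398301, 310.02471564,  70.75352781]), np.float64(0.23833113521863233))
155 (array([577.72112921, 311.32089129,  68.49540152]), np.float64(0.2307246623822952))
160 (array([579.83826623, 312.61705219,  66.2372858 ]), np.float64(0.22311825419841586))
12 (array([635.18680253, 302.69197816,  25.38589873]), np.float64(0.37391856895628434))
```

View pics/w3.png

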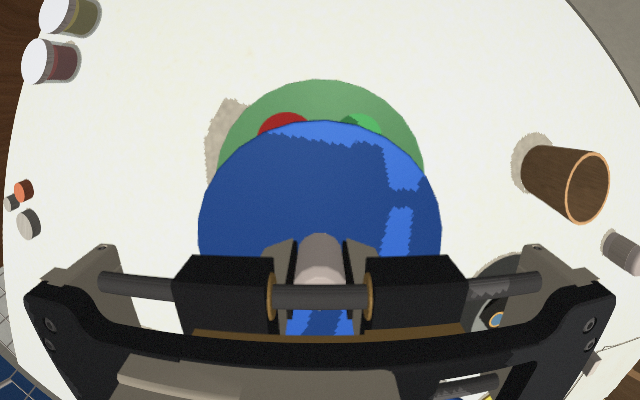

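View pics/t3.png

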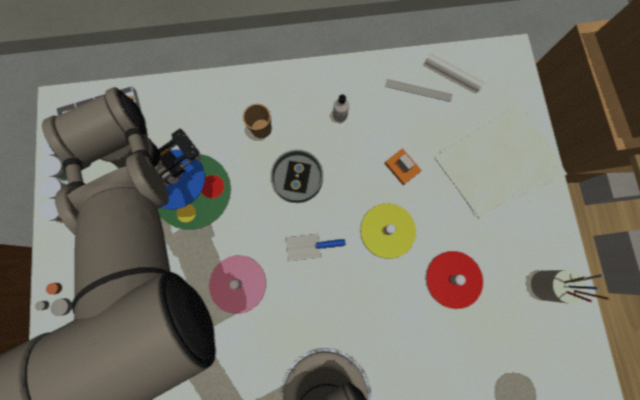

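The lid is held above the board (wrist view: lid at about (320,230), board arc from (220,165) to (422,165)). I refit the board from its outer arc.

Run:
```python
from h import *
c=bot.capture("wrist")
hsv=cv2.cvtColor(np.array(c["color"]),cv2.COLOR_RGB2HSV);m=cv2.inRange(hsv,(45,60,30),(90,255,255));m[:60]=0
p=np.array([[u,np.argmax(m[:,u]>0)-.5] for u in range(222,420,3) if m[:,u].any()],float)
P=plane(c,p,5,True);print(circ(P,110),circ(P,109),circ(P))
```

```text
(array([570.90356642, 306.75184573]), np.float64(0.3602654217866853)) (array([571.90854408, 307.3033816 ]), np.float64(0.3227232271209211)) (array([571.77696813, 307.23173276, 109.13055875]), np.float64(0.3217922513665622))
```

The board centre is (572,307) and the lid is at (572,308), so I go straight down.

Call:
step_arm(
  deltas=[
    [0,0,15,0,0,0],
    [0,0,42,0,0,0],
    [0,0,72,0,0,0],
    [0,0,95,0,0,0],
    [0,0,108,0,0,0],
  ],
)

```text
time: 6.05
tool_pos: [572.5, 304.0, 63.7]
tcp_rot: [-3.141, 0.004, 0.549]
contact_force: [-0.8, 0.4, -0.8]
grip_width: 25.1
```

Call:
step_arm(
  deltas=[
    [0,0,3,0,0,0],
    [0,0,5,0,0,0],
    [0,0,7,0,0,0],
    [0,0,9,0,0,0],
    [0,0,11,0,0,0],
  ],
)

```text
time: 6.47
tool_pos: [574.3, 306.3, 57.0]
tcp_rot: [3.141, -0.002, 0.551]
contact_force: [-0.6, -0.1, -0.4]
grip_width: 25.1
```

Call:
step_arm(
  deltas=[
    [0,0,1,0,0,0],
    [0,0,2,0,0,0],
    [0,0,3,0,0,0],
    [0,0,4,0,0,0],
    [0,0,4,0,0,0],
  ],
)

```text
time: 6.88
tool_pos: [573.4, 306.2, 51.6]
tcp_rot: [-3.141, 0.0, 0.551]
contact_force: [-0.6, -0.1, -1.8]
grip_width: 25.3
```

Call:
step_arm(
  deltas=[
    [0,0,0.5,0,0,0],
    [0,0,1,0,0,0],
    [0,0,1,0,0,0],
  ],
)

```text
time: 7.13
tool_pos: [573.5, 306.2, 50.6]
tcp_rot: [-3.142, 0.0, 0.551]
contact_force: [-0.3, -1.3, -0.4]
grip_width: 25.4
```

Call:
step_arm(
  deltas=[
    [0,0,0.5,0,0,0],
    [0,0,1,0,0,0],
    [0,0,1,0,0,0],
  ],
)

```text
time: 7.38
tool_pos: [573.5, 306.2, 49.6]
tcp_rot: [-3.142, 0.0, 0.551]
contact_force: [0.1, -0.3, -1.0]
grip_width: 25.3
```

Call:
step_arm(
  deltas=[
    [0,0,0.5,0,0,0],
    [0,0,1,0,0,0],
    [0,0,1,0,0,0],
  ],
)

```text
time: 7.63
tool_pos: [573.5, 306.2, 48.6]
tcp_rot: [-3.141, 0.0, 0.551]
contact_force: [-0.2, -0.1, -0.3]
grip_width: 25.3
```

Call:
step_arm(
  deltas=[
    [0,0,0.5,0,0,0],
    [0,0,1,0,0,0],
    [0,0,1,0,0,0],
  ],
)

```text
time: 7.88
tool_pos: [573.5, 306.2, 47.6]
tcp_rot: [-3.141, 0.0, 0.551]
contact_force: [0.6, -0.2, -1.1]
grip_width: 25.6
```

Call:
step_arm(
  deltas=[
    [0,0,0.5,0,0,0],
    [0,0,1,0,0,0],
    [0,0,1,0,0,0],
  ],
)

```text
time: 8.13
tool_pos: [573.6, 306.2, 46.8]
tcp_rot: [3.142, -0.0, 0.551]
contact_force: [-0.7, 0.2, -1.0]
grip_width: 25.2
```

Call:
step_arm(
  deltas=[
    [0,0,0.5,0,0,0],
    [0,0,1,0,0,0],
    [0,0,1,0,0,0],
  ],
)

```text
time: 8.38
tool_pos: [573.6, 306.3, 46.7]
tcp_rot: [3.141, -0.0, 0.551]
contact_force: [-3.1, -1.8, 5.4]
grip_width: 25.2
```

Contact shows as +5 N at z 46.7, matching the expected height. I release it.

Call:
step_arm(
  deltas=[
    [0,0,-0.7,0,0,0],
    [0,0,-0.7,0,0,0],
    [0,0,-0.7,0,0,0],
    [0,0,-0.7,0,0,0],
    [0,0,-0.7,0,0,0],
  ],
  fingers=60,
)

```text
time: 8.8
tool_pos: [573.6, 306.2, 46.3]
tcp_rot: [-3.142, 0.0, 0.551]
contact_force: [-0.2, -0.8, 0.9]
grip_width: 54.5
```

Call:
step_arm(
  deltas=[
    [0,0,-8,0,0,0],
    [0,0,-30,0,0,0],
    [0,0,-65,0,0,0],
    [0,0,-100,0,0,0],
    [0,0,-133,0,0,0],
  ],
)

```text
time: 9.22
tool_pos: [573.5, 306.2, 181.7]
tcp_rot: [3.142, -0.001, 0.551]
contact_force: [0.9, 0.7, -0.2]
grip_width: 59.9
```

Run:
```python
from h import *
o=bot.get_obs();print(o["time"],o["tool_pos"],o["tcp_rot"],o["contact_force"],o["grip_width"])
c=bot.capture("wrist");save(c,"w4.png")
b=seg(c,"blue");b=b[b[:,1]<230];print(circ(plane(c,b,16,True)))
p=proj(c,[575,7,22],True);print("tub pred",p)
```

```text
9.2167 [573.47315928 306.15487991 181.73358652] [ 3.14153107e+00 -5.54690096e-04  5.50761518e-01] [ 0.94756112  0.68562098 -0.240016  ] 59.861494556955954
(array([572.49075428, 305.93309131,  74.5515287 ]), np.float64(0.3928315300482072))
tub pred (np.float64(508.15407791078565), np.float64(303.22005997761465))
```

View pics/w4.png

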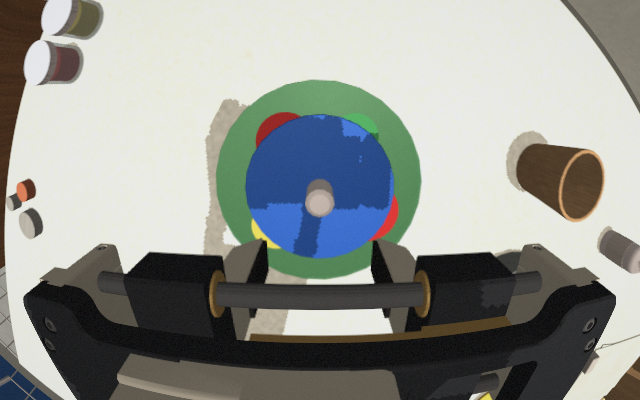

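The lid lies flat and central on the board (centre at (320,185)). Next I go over the tub to measure the pin and pad.

Call:
step_arm(
  deltas=[
    [-10,16,0,0,0,0],
    [-28,46,0,0,0,0],
    [-47,77,0,0,0,0],
    [-66,108,0,0,0,0],
    [-85,139,0,0,0,0],
  ],
)

```text
time: 9.68
tool_pos: [573.6, 141.9, 179.9]
tcp_rot: [3.141, -0.001, 0.552]
contact_force: [0.8, -0.0, -0.3]
grip_width: 59.9
```

Call:
step_arm(
  deltas=[
    [-19,31,0,0,0,0],
    [-38,62,0,0,0,0],
    [-55,90,0,0,0,0],
    [-66,108,0,0,0,0],
    [-71,116,0,0,0,0],
  ],
)

```text
time: 10.1
tool_pos: [574.1, 4.2, 179.9]
tcp_rot: [3.141, -0.0, 0.548]
contact_force: [0.7, 0.4, 0.9]
grip_width: 59.8
```

Call:
step_arm(
  deltas=[
    [0,0,0,0,0,0],
    [0,0,0,0,0,0],
    [0,0,0,0,0,0],
  ],
)

```text
time: 10.35
tool_pos: [574.1, 8.7, 179.5]
tcp_rot: [-3.141, -0.0, 0.552]
contact_force: [0.3, -0.5, -0.1]
grip_width: 60.2
```

Run:
```python
from h import *
o=bot.get_obs();print(o["time"],o["tool_pos"],o["tcp_rot"])
c=bot.capture("wrist");save(c,"w5.png")
print("pred pin",proj(c,[574,7,34],True))
im=cv2.imread("pics/w5.png")[100:260,230:410];cv2.imwrite("pics/w5c.png",cv2.resize(im,None,fx=4,fy=3.7,interpolation=cv2.INTER_CUBIC))
# rectified pad plane view, z=22, 1mm->4px
S=4;X,Y=np.meshgrid(np.arange(-75,75,1/S),np.arange(-75,75,1/S))
mp=np.array([[proj(c,[574-b,7-a,22],True) for a,b in zip(r1,r2)] for r1,r2 in zip(X,Y)],np.float32)
cv2.imwrite("pics/rect5.png",cv2.remap(cv2.imread("pics/w5.png"),mp[...,0],mp[...,1],cv2.INTER_LINEAR))
```

```text
10.35 [574.08105817   8.69313091 179.49317329] [-3.14116367e+00 -4.06440590e-04  5.51984330e-01]
pred pin (np.float64(321.1676134825309), np.float64(195.7397460321635))
```

View pics/rect5.png

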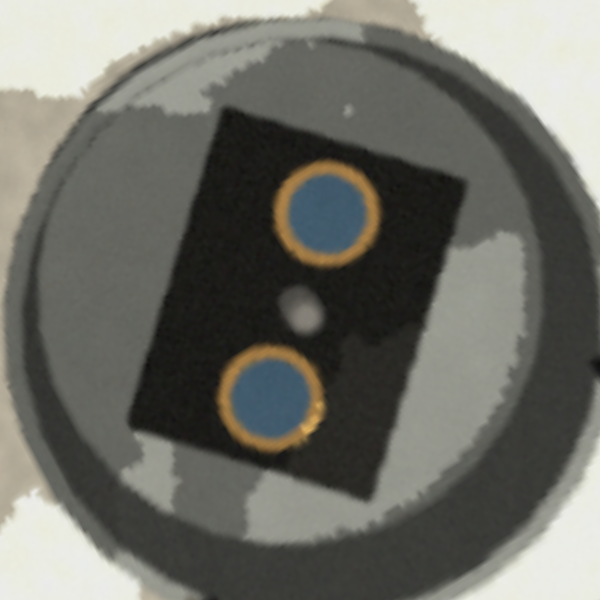

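The rectified tub view shows the black pad with corners (223,107), (467,183), (371,500) and (130,426), and the pin at (305,316). The pad centre and the pin axis (with parallax corrected) agree at (573.0,7.6), and the pad's long axis is at −16.9°. I go to the cover plate next.

Call:
step_arm(
  deltas=[
    [-10,16,0,0,0,0],
    [-28,46,0,0,0,0],
    [-47,76,0,0,0,0],
    [-66,106,0,0,0,0],
    [-85,136,0,0,0,0],
  ],
)

```text
time: 10.82
tool_pos: [573.1, -152.8, 179.5]
tcp_rot: [-3.141, -0.0, 0.554]
contact_force: [1.1, 0.5, -0.1]
grip_width: 60.2
```

Call:
step_arm(
  deltas=[
    [-19,31,0,0,0,0],
    [-38,62,0,0,0,0],
    [-56,89,0,0,0,0],
    [-69,108,0,0,0,0],
    [-75,116,0,0,0,0],
  ],
)

```text
time: 11.23
tool_pos: [569.8, -293.1, 179.1]
tcp_rot: [3.141, 0.0, 0.55]
contact_force: [-0.8, 0.8, -0.7]
grip_width: 60.1
```

Call:
step_arm(
  deltas=[
    [0,0,0,0,0,0],
    [0,0,0,0,0,0],
    [0,0,0,0,0,0],
  ],
)

```text
time: 11.48
tool_pos: [570.1, -289.0, 179.3]
tcp_rot: [-3.141, -0.0, 0.553]
contact_force: [0.0, 0.6, 0.2]
grip_width: 59.9
```

```bash
cat >> h.py <<'E'
def rectify(c,src,x,y,z,h=75,S=4):
    A=np.arange(-h,h,1/S);X,Y=np.meshgrid(A,A)
    mp=np.array([[proj(c,[x-b,y-a,z],True) for a,b in zip(r1,r2)] for r1,r2 in zip(X,Y)],np.float32)
    return cv2.remap(src,mp[...,0],mp[...,1],cv2.INTER_LINEAR)
E
python3 - <<'E'
from h import *
o=bot.get_obs();print(o["time"],o["tool_pos"],o["tcp_rot"])
c=bot.capture("wrist");save(c,"w6.png")
P=plane(c,cv2.convexHull(seg(c,"orange",(150,60,480,290)).astype(np.float32))[:,0],18,True).astype(np.float32)
print(cv2.minAreaRect(P))
cv2.imwrite("pics/rect6.png",rectify(c,cv2.imread("pics/w6.png"),570,-291,18))
E
```

```text
11.4833 [ 570.05300085 -288.9924772   179.34201719] [-3.14056881e+00 -2.73041093e-04  5.52802948e-01]
((569.9639282226562, -291.4937438964844), (84.73501586914062, 62.673309326171875), 31.411060333251953)
```

View pics/rect6.png

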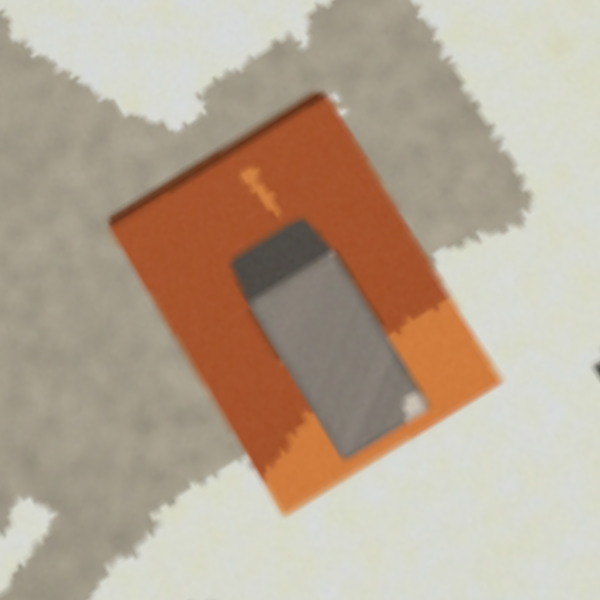

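Rectified plate view: top-face corners are at about (115,226), (329,100), (500,380) and (285,515). The centre is (569,−292.5) and the long axis 31.3°. The bar top, with parallax corrected, agrees at (569.3,−292.3).

Call:
step_arm(
  deltas=[
    [-3,2.5,30,0,0,0.005],
    [-3,2.5,65,0,0,0.005],
    [-3,2.5,92,0,0,0.005],
    [-3,2.5,112,0,0,0.005],
    [-3,2.5,122,0,0,0.005],
  ],
)

```text
time: 11.95
tool_pos: [567.5, -292.3, 54.5]
tcp_rot: [-3.137, 0.002, 0.548]
contact_force: [-0.6, -0.3, -0.2]
grip_width: 59.6
```

Call:
step_arm(
  deltas=[
    [0,0,5,0,0,0],
    [0,0,8,0,0,0],
    [0,0,10,0,0,0],
    [0,0,10,0,0,0],
    [0,0,10,0,0,0],
  ],
)

```text
time: 12.37
tool_pos: [569.0, -295.2, 48.6]
tcp_rot: [3.14, -0.001, 0.546]
contact_force: [0.7, 0.1, 0.8]
grip_width: 60.0
```

Call:
step_arm(
  deltas=[
    [0,0,0,0,0,0],
    [0,0,0,0,0,0],
    [0,0,0,0,0,0],
    [0,0,0,0,0,0],
    [0,0,0,0,0,0],
  ],
  fingers=5,
)

```text
time: 12.78
tool_pos: [568.4, -294.9, 47.5]
tcp_rot: [3.142, -0.0, 0.546]
contact_force: [0.1, 0.2, 0.0]
grip_width: 31.2
```

Call:
step_arm(
  deltas=[
    [0,0,0,0,0,0],
    [0,0,0,0,0,0],
    [0,0,0,0,0,0],
    [0,0,0,0,0,0],
  ],
)

```text
time: 13.12
tool_pos: [568.2, -294.6, 47.4]
tcp_rot: [-3.141, 0.0, 0.546]
contact_force: [-1.6, 1.3, 1.1]
grip_width: 22.1
```

Call:
step_arm(
  deltas=[
    [0,0,-6,0,0,0],
    [0,0,-25,0,0,0],
    [0,0,-55,0,0,0],
    [0,0,-85,0,0,0],
    [0,0,-105,0,0,0],
  ],
)

```text
time: 13.53
tool_pos: [569.0, -295.5, 155.3]
tcp_rot: [3.139, -0.001, 0.546]
contact_force: [1.2, -0.3, -1.5]
grip_width: 21.8
```

Call:
step_arm(
  deltas=[
    [10,-16,0,0,0,0.08],
    [26,-43,0,0,0,0.16],
    [44,-71,0,0,0,0.25],
    [62,-99,0,0,0,0.34],
    [80,-128,0,0,0,0.42],
  ],
)

```text
time: 13.95
tool_pos: [570.1, -142.9, 152.5]
tcp_rot: [3.141, -0.0, 0.121]
contact_force: [0.3, 0.4, -3.0]
grip_width: 21.9
```

Call:
step_arm(
  deltas=[
    [5,-37,0,0,0,0.09],
    [10,-74,0,0,0,0.18],
    [15,-108,0,0,0,0.27],
    [19,-135,0,0,0,0.36],
    [20.5,-150,0,0,0,0.42],
  ],
)

```text
time: 14.37
tool_pos: [571.6, 10.7, 152.6]
tcp_rot: [-3.141, 0.0, -0.296]
contact_force: [-0.0, -1.3, -2.5]
grip_width: 21.9
```

Call:
step_arm(
  deltas=[
    [0,0,0,0,0,0],
    [0,0,0,0,0,0],
    [0,0,0,0,0,0],
    [0,0,0,0,0,0],
  ],
)

```text
time: 14.7
tool_pos: [571.9, 6.2, 152.4]
tcp_rot: [3.141, -0.0, -0.295]
contact_force: [-0.5, -0.7, -2.3]
grip_width: 21.6
```

Run:
```python
from h import *
o=bot.get_obs();print(o["time"],o["tool_pos"],o["tcp_rot"],o["contact_force"],o["grip_width"])
c=bot.capture("wrist");save(c,"w7.png")
z=o["tool_pos"][2]-29.4
P=plane(c,cv2.convexHull(seg(c,"orange",(150,60,480,300)).astype(np.float32))[:,0],z,True).astype(np.float32)
print(cv2.minAreaRect(P))
a=rectify(c,cv2.imread("pics/w7.png"),573,7.6,z,S=3);b=rectify(c,cv2.imread("pics/w7.png"),573,7.6,44,S=3)
b=cv2.imread("pics/w7.png");b=cv2.resize(b[40:300,160:480],(450,450))[:, :350]
cv2.imwrite("pics/m7.png",np.hstack([a,b]))
```

```text
14.7 [571.94388898   6.22426763 152.42055648] [ 3.14139493e+00 -2.14312626e-04 -2.94617617e-01] [-0.47506481 -0.68660275 -2.26156671] 21.57657375018515
((594.4286499023438, -1.4008293151855469), (64.23021697998047, 47.181617736816406), 72.99189758300781)
```

View pics/m7.png

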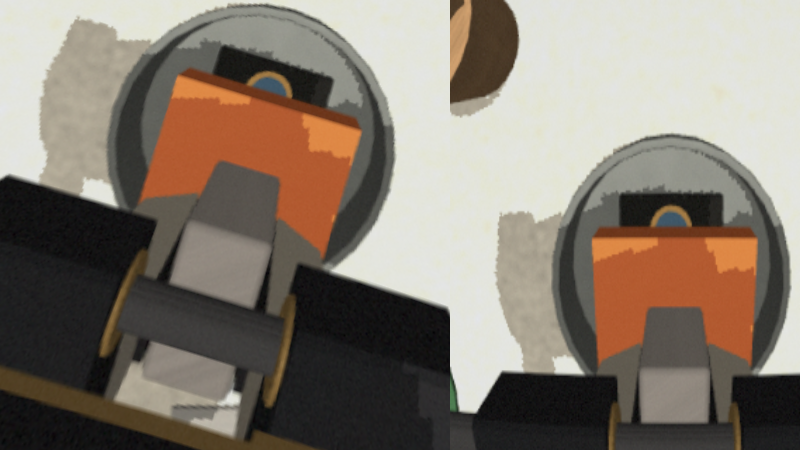

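Run:
```python
from h import *
o=bot.get_obs();c=bot.capture("wrist");z=o["tool_pos"][2]-29.4;print(o["tool_pos"])
g=cv2.cvtColor(np.array(c["color"]),cv2.COLOR_RGB2HSV)
# front edge + side edges of plate (orange bright face) and pad, sampled in raw image
im=np.array(c["color"]).astype(int)
for nm,(r0,r1,c0,c1) in {"pad":(140,175,265,375),"plate":(165,215,245,395)}.items():
    if nm=="pad": m=(im.max(2)<48)
    else: m=(g[...,0]>5)&(g[...,0]<20)&(g[...,1]>140)&(g[...,2]>130)
    m=m[r0:r1,c0:c1]
    rows=[(r+r0,np.flatnonzero(m[r]).min()+c0,np.flatnonzero(m[r]).max()+c0+1) for r in range(m.shape[0]) if m[r].sum()>50]
    print(nm,rows[:14:2])
```

```text
[571.9355935    6.17739342 152.38295176]
pad [(152, np.int64(282), np.int64(352)), (154, np.int64(281), np.int64(353)), (156, np.int64(281), np.int64(353)), (158, np.int64(281), np.int64(353)), (160, np.int64(281), np.int64(353))]
plate [(177, np.int64(261), np.int64(378)), (179, np.int64(261), np.int64(379)), (181, np.int64(261), np.int64(378)), (183, np.int64(261), np.int64(378)), (185, np.int64(261), np.int64(378)), (187, np.int64(262), np.int64(378)), (189, np.int64(262), np.int64(378))]
```

Run:
```python
from h import *
o=bot.get_obs();c=bot.capture("wrist");z=o["tool_pos"][2]-29.4
R=Ro.from_euler("xyz",o["tcp_rot"]).as_matrix();t=np.array(o["tool_pos"])
for nm,l,r,v,zz in [("pad",281.2,353,151.7,22),("plate",261.2,378.3,176.5,z)]:
    a,b=at_z(c,l-.5,v,zz,True),at_z(c,r-.5,v,zz,True);d=b-a
    print(nm,"width",np.linalg.norm(d).round(1),"mid in tool",(R.T@((a+b)/2-t)).round(2),"normal ang",np.degrees(np.arctan2(d[0],-d[1])).round(2))
for z2 in (-2,2):
    a,b=at_z(c,260.7,176.5,z+z2,True),at_z(c,377.8,176.5,z+z2,True);print(z2,np.linalg.norm(b-a).round(1),(R.T@((a+b)/2-t)).round(2))
print("pin(573,7.6) in tool",R.T@(np.array([573,7.6,34])-t))
```

```text
pad width 61.7 mid in tool [ 43.14  -1.68 130.37] normal ang -16.96
plate width 63.7 mid in tool [44.35  0.6  29.4 ] normal ang -16.9
-2 64.5 [43.89  0.6  31.4 ]
2 63.0 [44.8  0.6 27.4]
pin(573,7.6) in tool [  0.6550041   -1.6268434  118.36817744]
```

Pad and plate are parallel (−16.96° and −16.9°). To bring the plate over the pin I shift about (−1.2, −2.1) mm in the tool frame, then descend.

Call:
step_arm(
  deltas=[
    [-1.2,-2.1,10,0,0,0],
    [-1.2,-2.1,28,0,0,0],
    [-1.2,-2.1,45,0,0,0],
    [-1.2,-2.1,57,0,0,0],
    [-1.2,-2.1,62,0,0,0],
  ],
)

```text
time: 15.27
tool_pos: [569.9, 9.7, 87.8]
tcp_rot: [3.141, 0.004, -0.295]
contact_force: [-1.0, -0.4, -1.6]
grip_width: 21.9
```

Call:
step_arm(
  deltas=[
    [0,0,0,0,0,0],
    [0,0,0,0,0,0],
    [0,0,1,0,0,0],
    [0,0,2,0,0,0],
    [0,0,3,0,0,0],
  ],
)

```text
time: 15.68
tool_pos: [571.7, 9.8, 88.1]
tcp_rot: [-3.141, -0.001, -0.294]
contact_force: [-0.5, 1.1, -1.9]
grip_width: 21.7
```

Call:
step_arm(
  deltas=[
    [0,0,1,0,0,0],
    [0,0,2,0,0,0],
    [0,0,3,0,0,0],
    [0,0,4,0,0,0],
    [0,0,4,0,0,0],
  ],
)

```text
time: 16.1
tool_pos: [571.2, 9.8, 83.2]
tcp_rot: [-3.142, 0.0, -0.294]
contact_force: [0.4, 0.9, -1.7]
grip_width: 21.7
```

Call:
step_arm(
  deltas=[
    [0.2,1,0,0,0,0],
    [0.2,1,0.5,0,0,0],
    [0.2,1,1.5,0,0,0],
    [0.2,1,2.5,0,0,0],
    [0.2,1,3.5,0,0,0],
  ],
)

```text
time: 16.52
tool_pos: [571.2, 8.8, 79.8]
tcp_rot: [-3.141, 0.0, -0.294]
contact_force: [0.0, -0.5, -3.3]
grip_width: 22.1
```

Call:
step_arm(
  deltas=[
    [0,0,1,0,0,0],
    [0,0,2,0,0,0],
    [0,0,2,0,0,0],
  ],
)

```text
time: 16.77
tool_pos: [571.1, 8.8, 77.6]
tcp_rot: [3.142, 0.0, -0.294]
contact_force: [-0.8, -0.8, -2.8]
grip_width: 21.8
```

Already 4 mm below pin-top height with no contact force, so the pin is in the socket. I continue down.

Call:
step_arm(
  deltas=[
    [0,0,1.5,0,0,0],
    [0,0,3,0,0,0],
    [0,0,4.5,0,0,0],
    [0,0,6,0,0,0],
    [0,0,7,0,0,0],
  ],
)

```text
time: 17.18
tool_pos: [571.1, 8.8, 70.7]
tcp_rot: [-3.142, 0.0, -0.294]
contact_force: [-0.2, 0.8, -2.9]
grip_width: 21.5
```

Call:
step_arm(
  deltas=[
    [0,0,1,0,0,0],
    [0,0,2,0,0,0],
    [0,0,3,0,0,0],
    [0,0,3,0,0,0],
  ],
)

```text
time: 17.52
tool_pos: [571.2, 8.8, 68.2]
tcp_rot: [-3.142, -0.0, -0.294]
contact_force: [-2.4, 0.1, 3.5]
grip_width: 22.0
```

Pad contact comes at z≈69, as expected. I press until the hard stop.

Call:
step_arm(
  deltas=[
    [0,0,1,0,0,0],
    [0,0,2,0,0,0],
    [0,0,3,0,0,0],
    [0,0,4,0,0,0],
    [0,0,4,0,0,0],
  ],
)

```text
time: 17.93
tool_pos: [571.2, 8.8, 64.4]
tcp_rot: [-3.141, -0.0, -0.294]
contact_force: [-3.9, 0.1, 8.0]
grip_width: 21.7
```

Call:
step_arm(
  deltas=[
    [0,0,0.7,0,0,0],
    [0,0,1.4,0,0,0],
    [0,0,2,0,0,0],
    [0,0,2,0,0,0],
  ],
)

```text
time: 18.27
tool_pos: [571.3, 8.8, 63.3]
tcp_rot: [-3.141, -0.001, -0.294]
contact_force: [-6.2, 0.7, 13.9]
grip_width: 22.0
```

Call:
step_arm(
  deltas=[
    [0,0,0.7,0,0,0],
    [0,0,1.3,0,0,0],
    [0,0,1.3,0,0,0],
    [0,0,1.3,0,0,0],
  ],
)

```text
time: 18.6
tool_pos: [571.3, 8.8, 63.3]
tcp_rot: [-3.141, -0.001, -0.294]
contact_force: [-8.2, 1.0, 23.9]
grip_width: 22.0
```

Run:
```python
from h import *
o=bot.get_obs();print(o["time"],o["tool_pos"],o["tcp_rot"],o["contact_force"],o["moment"],o["grip_width"])
c=bot.capture("wrist");save(c,"w8.png");im=cv2.imread("pics/w8.png")
c=bot.capture("top");save(c,"t8.png");a=cv2.imread("pics/t8.png")[90:250,140:440]
cv2.imwrite("pics/m8.png",np.vstack([cv2.resize(im,(480,300)),cv2.resize(a,(480,256))]))
P=plane(c,cv2.convexHull(seg(c,"blue",(145,145,240,235)).astype(np.float32))[:,0],16);print(circ(P))
```

```text
18.6 [571.26667825   8.75811666  63.26110843] [-3.14145789e+00 -1.33159381e-03 -2.93980395e-01] [-8.19769699  0.95589948 23.86991413] [ 0.0307145   1.90916368 -0.01525499] 21.98450312200426
(array([572.96169782, 305.22233032,  74.43530997]), np.float64(0.8112438851900668))
```

View pics/m8.png

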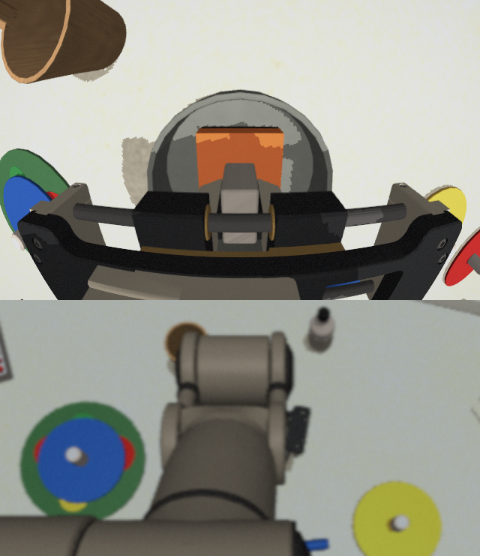

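The plate is on the pad. The last 1.3 mm of commanded push raised the force from 14 to 24 N without moving the tool, so it is at the hard stop. I hand in now.

```bash
python3 -c "
from plant import bot
print(bot.close_job());o=bot.get_obs();print(o['time'],o['tool_pos'],o['contact_force'],o['grip_width'])"
```

```text
the job is handed in; nothing more can be done
None
the job is handed in; nothing more can be done
```

The job is handed in: the blue lid is on the glass board and released, and the cover plate is held pressed fully down in the press, at about 18.6 s of the 58 s allowed.

- **Lid:** I set it down with light contact of about 5 N and let go. It lies flat about 1–2 mm from the board's centre, measured by the wrist camera at (572.5, 306) against (572, 307). The last top view showed it still there.
- **Cover plate:** It is lined up with the black pad to about 0.1° and went over the pin with no jam. Pad contact came at about the expected height.
- **Pad pressed down:** The plate's underside is at 15.9 mm, against 16 mm nominal for fully down. In the final push the force rose from 14 to 24 N with no further movement, which means the hard stop was reached. The grip was still closed at 22 mm, the bar's width.
- **Side force:** About 8 N of sideways force remained at the end, from the plate bearing lightly on the pin.
- **Bystanders:** I commanded nothing near the glue bottle, cup or scraper, and those visible in the last pictures look unmoved. The arm hid most of the scraper from the top camera.

No check failed. The top and scene cameras disagreed by about 5 mm on positions, so I used the wrist camera for the final alignment.

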